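# Reset the locked adjuster stop on the proofing press

### The job

The stop on the press bed is locked by its jam nut. Swing the nut's handle anticlockwise until the nut is well loose, then turn the adjuster screw (the T-head above the nut) until its pointer is in line with the tall index stud, and then swing the nut's handle back clockwise until the nut is firmly tight again, without overtightening it. The pointer must stay on the stud; leave the loose things around the stop alone.

Things in the scene. Friction and masses are not known exactly. Their poses are not given: they have to be found in the camera images.
- stop: green iron casting bolted to the press bed (fixed): base plate 145 x 150 x 18 mm, round boss above it to 36 mm height. Origin: centre of its underside, on the bed, directly below the common vertical axis of screw and nut. z up.
- nut (a joint): turn of the jam nut about the vertical axis, rad; about 0 at the start (locked); grows anticlockwise seen from above (loosening). End stops at -1.2 and 1.6. Breaking it loose takes 3 to 7 N at the handle post; turned slowly when loose it takes under 2 N. At 1.3 to 1.5 rad it is loose for every setting of the screw; with less, turning the screw anticlockwise may jam it again.
- nut_post (a point): top (102 mm above the bed) of the jam nut's black upright handle post: 14 mm diameter, exposed from 54 to 102 mm height, 80 mm from the vertical axis, on the end of a flat steel arm 14 mm wide, its top at 54 mm, fixed to the round nut (52 mm diameter, 40 to 58 mm high, under the T-head). x axis: outward along the arm, which swings on the side away from the index stud.
- nut_face: hardened underside of the jam nut (hidden, turns with it). The angle at which the nut grips changes when the screw is turned (screw anticlockwise: earlier), so feel for it. From first grip the push needed to keep it turning grows to 11 N in about 0.7 rad. Firmly tight: 11 N (9 to 13) at the post, square to the arm. Fingers kept slack round the post (18 mm apart) feel this truly.
- washer: keyed steel washer under the jam nut (54 mm, mostly hidden). It cannot turn, so the nut does not drag the screw. When tight the nut presses on it and holds the screw: about 60 N clamping force when firmly tight (11 N at the post); 120 N (16 to 18 N) is overtight. The nut locks itself wherever it stops, and the push then fades: feel the push while the nut is moving.
- screw (a joint): turn of the adjuster screw about the vertical axis, rad, 0 at the start, grows anticlockwise seen from above, range -1.5 to 1.5. Held fast while the nut is tight; loose it turns with about 0.15 to 0.25 N m and stays where it is left. The index stud lies 0.55 to 0.85 rad from the start, either way.
- screw_grip (a point): middle of the adjuster screw's T-head, on the vertical axis, 93 mm above the bed: an upright steel bar 46 mm long, 12 mm thick, from 71 to 109 mm height, over a 40 mm disc (63 to 71 mm). x axis: along the bar towards the pointer, a steel nose under the bar at 67 mm height that ends 43 mm from the axis.
- index_tip (a point): tip of the fixed index stud: a thin pin (6 mm diameter, its top at 70 mm height) on a 12 mm post, 51 to 67 mm from the vertical axis, to the left or right of the pointer.
- stub: plain short headed bolt (20 mm head, top at 40 mm height) on the other side of the pointer, fixed; it is not the index. Origin at its foot, 18 mm above the bed.
- furniture: loose dark iron printer's spacer, open tray 100 x 50 x 20 mm, beside the stop; origin centre of underside. Leave alone.
- lino_block: loose wooden block 120 x 90 x 23 mm beside the stop; origin centre of underside. Leave alone.
- ink_tin: loose tin 60 mm diameter, 50 mm high beside the stop; origin centre of underside. Leave alone.
Mind the look-alikes: they are no part of the job. Several things look just like the stop: the one meant starts farthest to the robot's right.

How it is judged (in metres and radians):
On the way, in this order (a step that is already met when the one before it is completed fails the run):
1. the jam nut is loosened while the screw is still where it was (contact force between nut_face and washer below 3 N and value of joint screw between -0.15 and 0.15 rad), for 0.2 s.
2. with the nut loose, the pointer is turned into line with the index stud (contact force between nut_face and washer below 3 N and y of index_tip in the frame of screw_grip between -0.006 and 0.006 m), for 0.2 s.
At the end, for the whole second after the job is handed in: index stud within 6 mm of the pointer's line, to either side, jam nut tight (clamping force 35 to 120 N) and at rest (y of index_tip in the frame of screw_grip between -0.006 and 0.006 m and contact force between nut_face and washer between 35 and 120 N and velocity of joint nut between -0.05 and 0.05 rad/s); the robot touches nothing.
It fails at once if the jam nut is overtightened (clamping force above 120 N) (contact force between nut_face and washer above 120 N).
It fails at once if a loose thing beside the stop is moved by more than 20 mm (distance of any of furniture, lino_block, ink_tin from where it was at the start of the episode above 0.02 m).
It also fails if it takes over 72 s, if anything falls off the work surface, if the arm or the gripper's body presses on something with over 40 N, if the wrist force passes 120 N, or if a joint passes its speed limit or range.

### The arm

A 6-joint arm with a two-finger parallel gripper is mounted at the origin on the work surface. World frame = base frame: x ahead of the robot, y to its left, z up, the work surface at z = 0. Lengths are in mm, angles in rad, forces in N, time in s.
With the tool pointing down it reaches from about 350 to 875 mm from the base axis. Payload 4.2 kg.
Tool frame: the origin (TCP) lies midway between the tips of the shut fingers; the grasp point (between the pads) lies 19 mm behind it; z points along the fingers, y is the line along which they close (so a half turn about z gives the same grasp; the last joint's range is limited). The gripper opens to 85 mm and grips with 20 to 120 N. Pads are 22 mm wide; open, the fingers measure 114 mm over their backs; the gripper's body (76 mm by 85 mm) begins 54 mm behind the grasp point. The pads swing forward as they close: fully open they stand 13 mm farther back than shut.
Start: joints at [1.402, 0.385, 0.008, 0, -1.194, -0.259], TCP at [259.26, 568.668, 231.312] pointing down, gripper open.
Joint ranges: [-3.14, 3.14], [-1.21, 2.06], [-1.07, 1.41], [-3.16, 2.05], [-2.99, -0.16], [-3.1, 3.1]. Speed limits (rad/s): [2.79, 2.79, 3.14, 3.14, 3.14, 3.14].

### API

Orientations are given as a unit quaternion [x, y, z, w].
In Python, from bench import arm gives the robot as it stands. The module is installed in compiled form; this text tells all that it offers.
- The arm moves only by the shell command python3 -m handwheel 'ROWS' [OPENING]. ROWS is JSON, a list of rows, each an object of numbers: "x", "y", "z": the shift along the world's x, y, z each as a share of 20 cm, from -1 to 1; "ax", "ay", "az": the turn, a rotation vector about the world's x, y, z each as a share of 90 degrees, from -1 to 1. In form: [{"x": .., "y": .., "z": .., "ax": .., "ay": .., "az": ..}, ...]. A call has exactly 8 rows; each row shifts and turns the commanded pose from where the row before left it; what a row does not reach is not made up. A row lasts 1/10 s, in which the tool goes at most 50 mm and 8.59 degrees, less where a joint would pass 70% of its speed; a pose out of reach is approached as far as the arm can. A call with a number of a shift or a turn outside -1 to 1 is refused whole. A call with a gripper value outside its range is refused whole. OPENING is the opening, from -1 (shut) to 1 (fully open), set as the call begins (- or left out, the last holds). The fingers move at their own pace and stop on an object; the grip force is fixed at half the most. Time passes only in rows, so rows that do not move let the fingers close, or fill a call up. It gives the time, the measured TCP pose, the force, the opening and the grip force at its end, in the units of the state.
- arm.read_state(): the state, without advancing time (a new reading comes with each control period).
- arm.get_image(name): name is "side" or "top" or "wrist"; returns the picture (384x512x3 uint8, red, green, blue); there is no depth.
- arm.camera_params(name): a dict with "K" (3x3 intrinsics, pixels), "k1" (the pictures are not rectified: a ray, as slopes to the right and down, at radius r is drawn at 1 + k1 r^2 times it, then the intrinsics apply), "position" and "orientation" of the camera in the world. Camera axes: x right, y down, z forward; pixel columns grow to the right and rows downward; lengths in mm; the calibration is good to about 2 mm. A picture is of the moment at which its call begins: read the wrist's pose just before it. camera_params takes no time and is no camera call; for the wrist camera it gives the pose at the moment of the call.
- arm.job_done(): hands the job in; it is judged then, once.
The state is a dict: "clock": time; "joints": joint angles; "joint_vel": joint speeds; "joint_efforts": joint torques, N m; "position": TCP position; "ee_rot": TCP orientation; "contact_force": force on the tool from outside, world axes, zero at the start; "wrist_torque": the same for the moment, N m; "gripper_width": finger opening in mm; "grasp_force": force on a finger pad.
Only numpy, scipy, OpenCV 4.12 (cv2) and the standard library are available. Lean on these libraries where they do the work, as an engineer would, in place of code of your own. Each camera call takes 0.05 s, during which the arm holds its last target. There are 200 camera calls.

## Working session

There is one attempt and no reset: what is moved stays moved. The work goes in short steps, Python scripts to look and compute and a shell command to move; the robot and the scene stay as the last step left them, time stands still between calls to the robot, and variables do not carry over. Pictures are saved under pics/ and viewed, at most 10 in all, crops included, and the job is handed in when it is done.

```bash
mkdir -p pics; cat > h.py <<'E'
import numpy as np, cv2
from bench import arm
from scipy.spatial.transform import Rotation as R
def params(n):
    p=arm.camera_params(n); return p
def pix2plane(p,u,v,z):
    K=np.array(p["K"]);k1=p["k1"]
    d=np.array([(u-K[0,2])/K[0,0],(v-K[1,2])/K[1,1]])
    s=d.copy()
    for _ in range(30): s=d/(1+k1*(s@s))
    r=R.from_quat(p["orientation"]).apply([s[0],s[1],1]) ; o=np.array(p["position"])
    return o+r*(z-o[2])/r[2]
def proj(p,P):
    K=np.array(p["K"]);c=R.from_quat(p["orientation"]).inv().apply(np.array(P)-np.array(p["position"]))
    s=c[:2]/c[2]; s=s*(1+p["k1"]*(s@s)); return K[:2,:2]@s+K[:2,2]
def snap(n,f):
    p=params(n); im=arm.get_image(n); cv2.imwrite("pics/"+f,im[:,:,::-1]); return p,im
E
python3 - <<'E'
from h import *
print(arm.read_state())
for n in("top","side"):
    p,im=snap(n,n+"0.png"); print(p)
E
```

```text
{'clock': 0.0, 'joints': array([ 1.40156244e+00,  3.85587585e-01,  6.61642618e-03, -4.91513806e-04,
       -1.19397852e+00, -2.58608766e-01]), 'joint_vel': array([-0.00028184, -0.00101246,  0.00032615, -0.00022391,  0.00023887,
       -0.0002939 ]), 'joint_efforts': array([ 2.55586438e-04, -3.92290914e+01,  1.88393873e+01,  4.18602750e+00,
       -4.69249891e-03,  8.87764529e-09]), 'position': array([259.05615388, 568.14673648, 230.20027316]), 'ee_rot': array([ 9.77186113e-01, -2.12381942e-01, -1.80091274e-04,  1.08580460e-03]), 'contact_force': array([-0.03300527, -0.41359234, -0.18992805]), 'wrist_torque': array([-0.02936908,  0.0211393 , -0.00935499]), 'grasp_force': 0.0, 'gripper_width': 85.27280385765172}
{'K': array([[438.56379809,   0.        , 250.94464878],
       [  0.        , 438.56379809, 197.6395478 ],
       [  0.        ,   0.        ,   1.        ]]), 'k1': 0.007054153755222147, 'position': array([ 402.48674859,   32.11965376, 1009.52705867]), 'orientation': array([ 0.70827202, -0.70030177,  0.07002051, -0.05500274])}
{'K': array([[449.9427558 ,   0.        , 249.54131202],
       [  0.        , 449.9427558 , 190.74425266],
       [  0.        ,   0.        ,   1.        ]]), 'k1': -0.13960321404964152, 'position': array([ 502.45315563, -867.48318477,  825.00310219]), 'orientation': array([ 0.90121608, -0.03915137,  0.00908668, -0.43150224])}
```

View pics/top0.png

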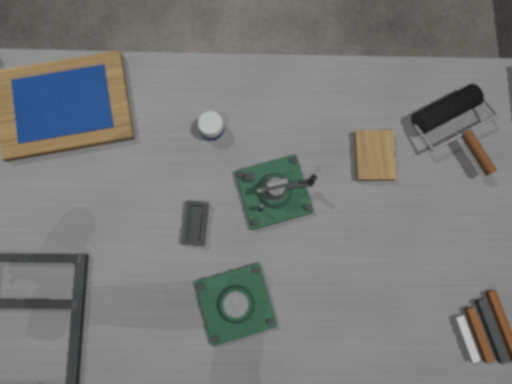

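View pics/side0.png

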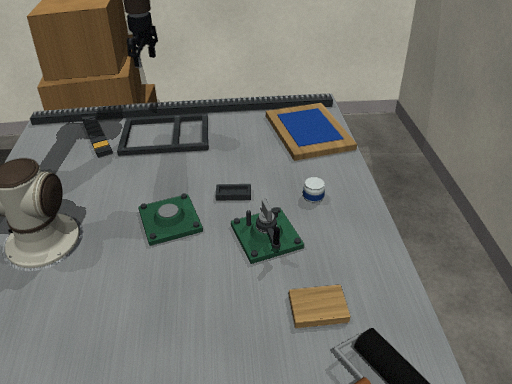

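The top view shows the real stop at about (274,192), with its nut arm towards the right (post near 312,180). A bare casting lies at (235,303), the tin at (210,124), the spacer at (195,223) and the block at (376,155). I'll enlarge both views.

```bash
python3 - <<'E'
from h import *
a=cv2.imread("pics/top0.png")[145:240,225:325]; b=cv2.imread("pics/side0.png")[185:270,220:310]
a=cv2.resize(a,(400*1,380),interpolation=3); b=cv2.resize(b,(400,378),interpolation=3)
cv2.imwrite("pics/z0.png",np.hstack([a[:378],b]))
p=params("top")
for n,u,v,z in[("base c",274,192,18),("post",312,180,102),("T",276,187,109),("block",376,155,23),("tin",210,124,50),("furn",195,223,20)]: print(n,pix2plane(p,u,v,z).round(0))
print(params("wrist"))
E
```

```text
base c [594. -41.  18.]
post [ 605. -116.  102.]
T [587. -39. 109.]
block [ 684. -280.   23.]
tin [744. 108.  50.]
furn [520. 138.  20.]
{'K': array([[301.68438495,   0.        , 260.06943311],
       [  0.        , 301.68438495, 187.30381204],
       [  0.        ,   0.        ,   1.        ]]), 'k1': -0.03660829734657998, 'position': array([326.90980281, 536.23474035, 373.03657816]), 'orientation': array([-0.53484292,  0.8318157 ,  0.12470007, -0.08047105])}
```

View pics/z0.png

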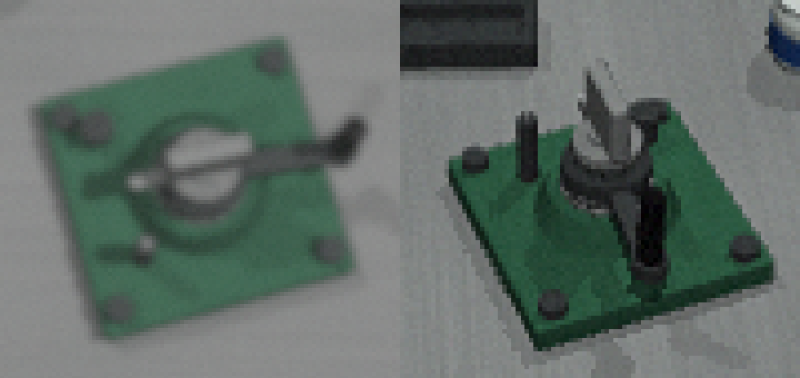

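```bash
M='[{"x":0.103,"y":-0.19,"az":-0.037},{"x":0.103,"y":-0.19,"az":-0.037},{"x":0.103,"y":-0.19,"az":-0.037},{"x":0.103,"y":-0.19,"az":-0.037},{"x":0.103,"y":-0.19,"az":-0.037},{"x":0.103,"y":-0.19,"az":-0.037},{"x":0.103,"y":-0.19,"az":-0.037},{"x":0.103,"y":-0.19,"az":-0.037}]'
echo skip
python3 -m handwheel '[{"x":0.103,"y":-0.19,"az":-0.037},{"x":0.103,"y":-0.19,"az":-0.037},{"x":0.103,"y":-0.19,"az":-0.037},{"x":0.103,"y":-0.19,"az":-0.037},{"x":0.103,"y":-0.19,"az":-0.037},{"x":0.103,"y":-0.19,"az":-0.037},{"x":0.103,"y":-0.19,"az":-0.037},{"x":0.103,"y":-0.19,"az":-0.037}]' 1
python3 -m handwheel '[{"x":0.103,"y":-0.19,"az":-0.037},{"x":0.103,"y":-0.19,"az":-0.037},{"x":0.103,"y":-0.19,"az":-0.037},{"x":0.103,"y":-0.19,"az":-0.037},{"x":0.103,"y":-0.19,"az":-0.037},{"x":0.103,"y":-0.19,"az":-0.037},{"x":0.103,"y":-0.19,"az":-0.037},{"x":0,"y":0,"az":-0.037}]' -0.58
python3 - <<'E'
from h import *
p,im=snap("wrist","w1.png"); print(p); s=arm.read_state(); print(s["clock"],s["joints"].round(2),s["position"],s["gripper_width"],s["contact_force"])
E
```

```text
skip
{'K': array([[301.68438495,   0.        , 260.06943311],
       [  0.        , 301.68438495, 187.30381204],
       [  0.        ,   0.        ,   1.        ]]), 'k1': -0.03660829734657998, 'position': array([326.90980281, 536.23474035, 373.03657816]), 'orientation': array([-0.53484292,  0.8318157 ,  0.12470007, -0.08047105])}
0.15 [ 1.4   0.39  0.01 -0.   -1.19 -0.26] [259.09561958 568.26597852 230.45815494] 85.60047010261992 [-0.20727211  0.15849607  0.52647528]invalid input at $[0]: expected keys x, y, z, ax, ay, az
invalid input at $[0]: expected keys x, y, z, ax, ay, az
```

View pics/w1.png

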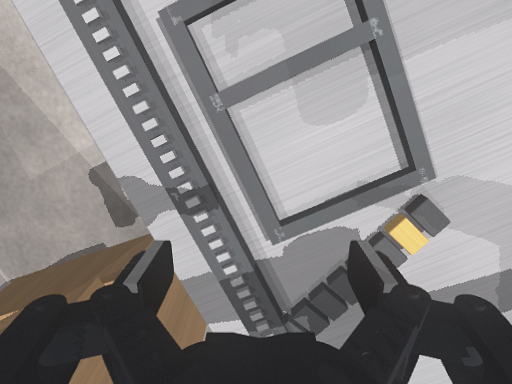

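All six keys are needed, so nothing moved. The picture shows only the rack and frame near the start pose, with the fingers at the bottom of the image.

```bash

python3 -m handwheel '[{"x":0.103,"y":-0.19,"z":0,"ax":0,"ay":0,"az":-0.037},{"x":0.103,"y":-0.19,"z":0,"ax":0,"ay":0,"az":-0.037},{"x":0.103,"y":-0.19,"z":0,"ax":0,"ay":0,"az":-0.037},{"x":0.103,"y":-0.19,"z":0,"ax":0,"ay":0,"az":-0.037},{"x":0.103,"y":-0.19,"z":0,"ax":0,"ay":0,"az":-0.037},{"x":0.103,"y":-0.19,"z":0,"ax":0,"ay":0,"az":-0.037},{"x":0.103,"y":-0.19,"z":0,"ax":0,"ay":0,"az":-0.037},{"x":0.103,"y":-0.19,"z":0,"ax":0,"ay":0,"az":-0.037}]' 1
python3 -m handwheel '[{"x":0.103,"y":-0.19,"z":0,"ax":0,"ay":0,"az":-0.037},{"x":0.103,"y":-0.19,"z":0,"ax":0,"ay":0,"az":-0.037},{"x":0.103,"y":-0.19,"z":0,"ax":0,"ay":0,"az":-0.037},{"x":0.103,"y":-0.19,"z":0,"ax":0,"ay":0,"az":-0.037},{"x":0.103,"y":-0.19,"z":0,"ax":0,"ay":0,"az":-0.037},{"x":0.103,"y":-0.19,"z":0,"ax":0,"ay":0,"az":-0.037},{"x":0.103,"y":-0.19,"z":0,"ax":0,"ay":0,"az":-0.037},{"x":0,"y":0,"z":0,"ax":0,"ay":0,"az":-0.037}]' -0.58
python3 - <<'E'
from h import *
p,im=snap("wrist","w2.png"); print(p["position"],p["orientation"]); s=arm.read_state(); print(s["clock"],s["joints"].round(2),s["position"],s["gripper_width"],s["contact_force"])
E
```

```text
clock: 0.95
position: [424.4, 262.9, 231.3]
ee_rot: [0.902, -0.433, -0.0, 0.0]
contact_force: [1.1, 1.1, 1.0]
gripper_width: 85.2
grasp_force: 0.0
clock: 1.75
position: [569.6, -5.3, 230.4]
ee_rot: [0.776, -0.631, -0.0, 0.001]
contact_force: [-1.1, 0.6, -0.5]
gripper_width: 18.0
grasp_force: 0.0
[584.49615196 -79.71308311 373.12851628] [-0.10124614  0.98367063  0.14802572 -0.01515578]
1.8 [ 0.28  0.29 -0.13 -0.   -1.15 -0.07] [568.74096668  -3.75528498 230.33363228] 18.034341276044184 [ 0.05647314 -0.16930724 -0.17211135]
```

View pics/w2.png

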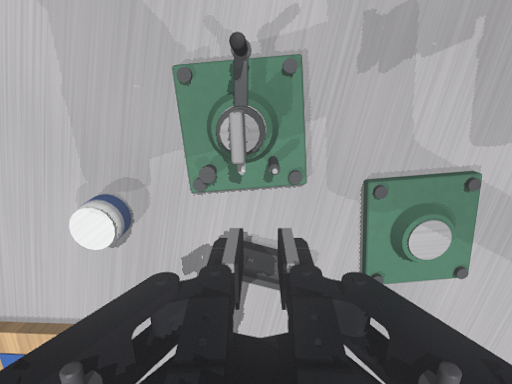

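The wrist view shows the post top at (238,42), the T-bar from (236,113) to (239,162) and the disc near (240,131). The pointer tip is at (242,170), the stud on the right at (275,162–170) and the stub at (207,174).

```bash
python3 - <<'E'
from h import *
p=params("wrist")
D={"post":(238,42,102),"barA":(236,113,109),"barB":(239,162,109),"disc":(240,131,71),"ptr":(242,170,67),"stud":(275,171,70),"stud2":(275,161,70),"stub":(207,174,40),"nut":(241,131,58)}
W={k:pix2plane(p,*v) for k,v in D.items()}
for k in W: print(k,W[k].round(1))
cs=[np.array(W[k][:2]) for k in("post",)]
c=(W["barA"]+W["barB"])/2
for k in W: d=W[k]-W["disc"]; print(k,"from disc r",np.hypot(*d[:2]).round(1),"ang",np.degrees(np.arctan2(d[1],d[0])).round(1))
# base corners z=18
q=np.mean([pix2plane(p,u,v,18) for u,v in[(174,66),(301,55),(306,184),(192,193)]],0); print("base centre",q.round(1))
a=cv2.imread("pics/w2.png")[20:210,160:320]; cv2.imwrite("pics/z2.png",cv2.resize(a,None,fx=3.1,fy=3.1,interpolation=2))
E
```

```text
post [ 609.9 -115.5  102. ]
barA [600.6 -59.3 109. ]
barB [590.3 -17.8 109. ]
disc [596.  -40.2  71. ]
ptr [ 5.867e+02 -5.000e-01  6.700e+01]
stud [553.   -7.1  70. ]
stud2 [555.3 -17.4  70. ]
stub [625.2  19.1  40. ]
nut [595.5 -38.8  58. ]
post from disc r 76.6 ang -79.5
barA from disc r 19.6 ang -76.4
barB from disc r 23.1 ang 104.4
disc from disc r 0.0 ang 0.0
ptr from disc r 40.8 ang 103.2
stud from disc r 54.2 ang 142.4
stud2 from disc r 46.6 ang 150.8
stub from disc r 66.1 ang 63.8
nut from disc r 1.5 ang 108.6
base centre [595.1 -37.6  18. ]
```

View pics/z2.png

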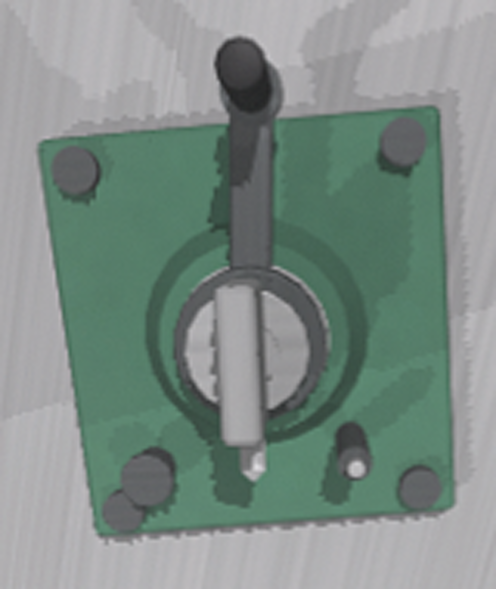

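```bash

python3 -m handwheel '[{"x":0.026,"y":-0.071,"z":-0.062,"ax":0,"ay":0,"az":0},{"x":0.026,"y":-0.071,"z":-0.062,"ax":0,"ay":0,"az":0},{"x":0.026,"y":-0.071,"z":-0.062,"ax":0,"ay":0,"az":0},{"x":0.026,"y":-0.071,"z":-0.062,"ax":0,"ay":0,"az":0},{"x":0.026,"y":-0.071,"z":-0.062,"ax":0,"ay":0,"az":0},{"x":0.026,"y":-0.071,"z":-0.062,"ax":0,"ay":0,"az":0},{"x":0.026,"y":-0.071,"z":-0.062,"ax":0,"ay":0,"az":0},{"x":0.026,"y":-0.071,"z":-0.062,"ax":0,"ay":0,"az":-0.009}]' 0
python3 - <<'E'
from h import *
p,im=snap("wrist","w3.png"); s=arm.read_state(); print(s["position"],s["gripper_width"],s["contact_force"])
print(proj(p,[610.5,-117,102]),proj(p,s["position"]))
E
```

```text
clock: 2.6
position: [610.3, -116.2, 131.0]
ee_rot: [0.774, -0.634, -0.0, 0.0]
contact_force: [0.1, 0.5, 0.2]
gripper_width: 43.0
grasp_force: 0.0
[ 609.51111939 -117.79112394  128.43720641] 42.532297470598735 [ 1.32315377 -0.71408606 -1.27348028]
[259.07885764 221.66527761] [260.97618795 240.6528816 ]
```

View pics/w3.png

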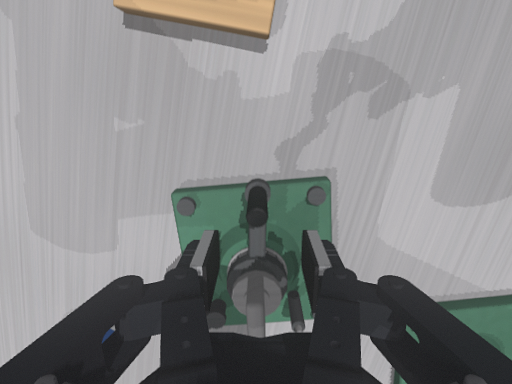

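The post top is at (257,216), between the fingers and where I predicted it (259,222). I'll descend and narrow the fingers to 18 mm.

```bash

python3 -m handwheel '[{"x":0,"y":0,"z":-0.05,"ax":0,"ay":0,"az":0},{"x":0,"y":0,"z":-0.05,"ax":0,"ay":0,"az":0},{"x":0,"y":0,"z":-0.05,"ax":0,"ay":0,"az":0},{"x":0,"y":0,"z":-0.05,"ax":0,"ay":0,"az":0},{"x":0,"y":0,"z":-0.05,"ax":0,"ay":0,"az":0},{"x":0,"y":0,"z":-0.05,"ax":0,"ay":0,"az":0},{"x":0,"y":0,"z":-0.03,"ax":0,"ay":0,"az":0},{"x":0,"y":0,"z":0,"ax":0,"ay":0,"az":0}]' 0
python3 -m handwheel '[{"x":0,"y":0,"z":0,"ax":0,"ay":0,"az":0},{"x":0,"y":0,"z":0,"ax":0,"ay":0,"az":0},{"x":0,"y":0,"z":0,"ax":0,"ay":0,"az":0},{"x":0,"y":0,"z":0,"ax":0,"ay":0,"az":0},{"x":0,"y":0,"z":0,"ax":0,"ay":0,"az":0},{"x":0,"y":0,"z":0,"ax":0,"ay":0,"az":0},{"x":0,"y":0,"z":0,"ax":0,"ay":0,"az":0},{"x":0,"y":0,"z":0,"ax":0,"ay":0,"az":0}]' -0.58
python3 - <<'E'
import numpy as np
c=np.array([595.5,-39]);r=79.4;s=0;a0=-79
# 20 rows of 4 deg
for k in range(0,21): a=np.radians(a0+4*k); print(k,(c+r*np.array([np.cos(a),np.sin(a)])).round(1), (r*(np.array([np.cos(a+.0698),np.sin(a+.0698)])-np.array([np.cos(a),np.sin(a)]))/200).round(4))
E
```

```text
clock: 3.45
position: [609.2, -114.9, 64.9]
ee_rot: [0.774, -0.633, -0.001, 0.001]
contact_force: [-0.3, -0.2, -0.1]
gripper_width: 42.6
grasp_force: 0.0
clock: 4.25
position: [610.2, -114.9, 66.3]
ee_rot: [0.774, -0.633, 0.0, -0.0]
contact_force: [-0.2, -0.5, 0.4]
gripper_width: 18.0
grasp_force: 0.4
0 [ 610.7 -116.9] [0.027  0.0062]
1 [ 616.1 -115.7] [0.0265 0.0081]
2 [ 621.4 -114.1] [0.0259 0.0099]
3 [ 626.5 -112.1] [0.0251 0.0117]
4 [ 631.5 -109.7] [0.0242 0.0134]
5 [ 636.4 -107.1] [0.0232 0.0151]
6 [ 641. -104.] [0.0221 0.0167]
7 [ 645.5 -100.7] [0.0209 0.0182]
8 [649.7 -97.1] [0.0196 0.0196]
9 [653.6 -93.2] [0.0182 0.0209]
10 [657.2 -89. ] [0.0167 0.0221]
11 [660.5 -84.5] [0.0151 0.0232]
12 [663.6 -79.9] [0.0134 0.0242]
13 [666.2 -75. ] [0.0117 0.0251]
14 [668.6 -70. ] [0.0099 0.0259]
15 [670.6 -64.9] [0.0081 0.0265]
16 [672.2 -59.6] [0.0062 0.027 ]
17 [673.4 -54.2] [0.0043 0.0274]
18 [674.3 -48.7] [0.0024 0.0276]
19 [674.8 -43.2] [0.0005 0.0277]
20 [674.9 -37.6] [-0.0014  0.0277]
```

```bash

python3 -m handwheel '[{"x":0.027,"y":0.006,"z":0,"ax":0,"ay":0,"az":0.0444},{"x":0.0265,"y":0.008,"z":0,"ax":0,"ay":0,"az":0.0444},{"x":0.026,"y":0.010,"z":0,"ax":0,"ay":0,"az":0.0444},{"x":0.025,"y":0.0117,"z":0,"ax":0,"ay":0,"az":0.0444},{"x":0.0242,"y":0.0134,"z":0,"ax":0,"ay":0,"az":0.0444},{"x":0.0232,"y":0.015,"z":0,"ax":0,"ay":0,"az":0.0444},{"x":0.022,"y":0.0167,"z":0,"ax":0,"ay":0,"az":0.0444},{"x":0.021,"y":0.018,"z":0,"ax":0,"ay":0,"az":0.0444}]' -0.58
python3 -m handwheel '[{"x":0.0196,"y":0.0196,"z":0,"ax":0,"ay":0,"az":0.0444},{"x":0.0182,"y":0.021,"z":0,"ax":0,"ay":0,"az":0.0444},{"x":0.0167,"y":0.022,"z":0,"ax":0,"ay":0,"az":0.0444},{"x":0.015,"y":0.0232,"z":0,"ax":0,"ay":0,"az":0.0444},{"x":0.0134,"y":0.0242,"z":0,"ax":0,"ay":0,"az":0.0444},{"x":0.0117,"y":0.025,"z":0,"ax":0,"ay":0,"az":0.0444},{"x":0.01,"y":0.026,"z":0,"ax":0,"ay":0,"az":0.0444},{"x":0.008,"y":0.0265,"z":0,"ax":0,"ay":0,"az":0.0444}]' -0.58
python3 -m handwheel '[{"x":0.006,"y":0.027,"z":0,"ax":0,"ay":0,"az":0.0444},{"x":0.0043,"y":0.0274,"z":0,"ax":0,"ay":0,"az":0.0444},{"x":0.0024,"y":0.0276,"z":0,"ax":0,"ay":0,"az":0.0444},{"x":0.0005,"y":0.0277,"z":0,"ax":0,"ay":0,"az":0.0444},{"x":-0.0007,"y":0.0139,"z":0,"ax":0,"ay":0,"az":0.0222},{"x":0,"y":0,"z":0,"ax":0,"ay":0,"az":0},{"x":0,"y":0,"z":0,"ax":0,"ay":0,"az":0},{"x":0,"y":0,"z":0,"ax":0,"ay":0,"az":0}]' -0.58
```

```text
clock: 5.05
position: [647.6, -96.6, 65.8]
ee_rot: [0.919, -0.395, -0.001, 0.001]
contact_force: [-0.7, -4.2, 0.9]
gripper_width: 18.0
grasp_force: 1.6
clock: 5.85
position: [671.1, -58.2, 65.8]
ee_rot: [0.992, -0.126, -0.0, 0.0]
contact_force: [0.1, -2.0, -0.9]
gripper_width: 18.1
grasp_force: 0.9
clock: 6.65
position: [673.7, -33.1, 66.0]
ee_rot: [1.0, 0.029, -0.0, -0.0]
contact_force: [0.2, 0.3, -0.1]
gripper_width: 17.9
grasp_force: 0.0
```

```bash

python3 -m handwheel '[{"x":0,"y":0,"z":0,"ax":0,"ay":0,"az":0},{"x":0,"y":0,"z":0.08,"ax":0,"ay":0,"az":0},{"x":0,"y":0,"z":0.08,"ax":0,"ay":0,"az":0},{"x":0,"y":0,"z":0.08,"ax":0,"ay":0,"az":0},{"x":0,"y":0,"z":0.08,"ax":0,"ay":0,"az":0},{"x":0,"y":0,"z":0,"ax":0,"ay":0,"az":-0.0878},{"x":0,"y":0,"z":0,"ax":0,"ay":0,"az":-0.0878},{"x":0,"y":0,"z":0,"ax":0,"ay":0,"az":-0.0878}]' 0
python3 -m handwheel '[{"x":-0.056,"y":-0.0043,"z":0,"ax":0,"ay":0,"az":-0.0878},{"x":-0.056,"y":-0.0043,"z":0,"ax":0,"ay":0,"az":-0.0878},{"x":-0.056,"y":-0.0043,"z":0,"ax":0,"ay":0,"az":-0.0878},{"x":-0.056,"y":-0.0043,"z":0,"ax":0,"ay":0,"az":-0.0878},{"x":-0.056,"y":-0.0043,"z":0,"ax":0,"ay":0,"az":-0.0878},{"x":-0.056,"y":-0.0043,"z":0,"ax":0,"ay":0,"az":-0.0878},{"x":-0.056,"y":-0.0043,"z":0,"ax":0,"ay":0,"az":-0.0878},{"x":0,"y":0,"z":0,"ax":0,"ay":0,"az":0}]' 0
python3 - <<'E'
from h import *
p,im=snap("wrist","w4.png"); s=arm.read_state(); print(s["position"],s["ee_rot"],s["contact_force"])
t,im=snap("top","t4.png")
a=cv2.resize(im[145:240,225:325],(384,384),interpolation=cv2.INTER_CUBIC)
cv2.imwrite("pics/t4.png",np.hstack([a,cv2.imread("pics/w4.png")[:,:,::-1][:, 60:470]])[:,:,::-1])
E
```

```text
clock: 7.45
position: [673.8, -33.0, 130.3]
ee_rot: [0.984, -0.18, 0.0, -0.0]
contact_force: [-0.2, -0.5, 0.2]
gripper_width: 42.8
grasp_force: 0.0
clock: 8.25
position: [594.3, -39.2, 130.3]
ee_rot: [0.79, -0.614, -0.0, 0.0]
contact_force: [0.7, -0.3, 0.4]
gripper_width: 42.6
grasp_force: 0.0
[595.331031   -39.08244676 130.50188561] [ 7.90394873e-01 -6.12597647e-01  1.96474545e-04 -1.71887491e-04] [ 0.19171252 -0.24834573  0.74287288]
```

View pics/t4.png

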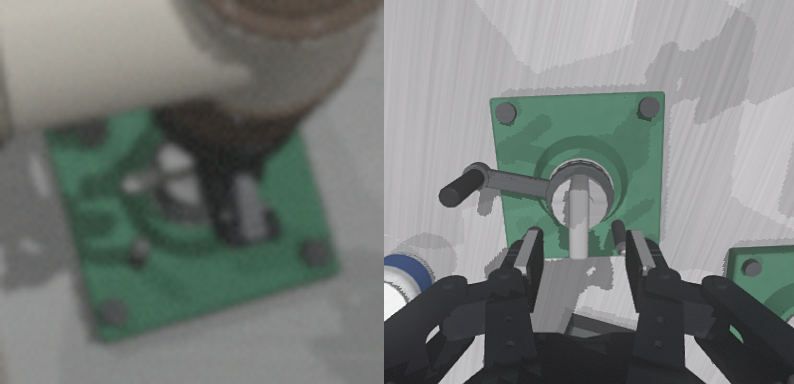

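```bash

python3 -m handwheel '[{"x":0,"y":0,"z":-0.05,"ax":0,"ay":0,"az":0},{"x":0,"y":0,"z":-0.05,"ax":0,"ay":0,"az":0},{"x":0,"y":0,"z":-0.05,"ax":0,"ay":0,"az":0},{"x":0,"y":0,"z":-0.05,"ax":0,"ay":0,"az":0},{"x":0,"y":0,"z":-0.05,"ax":0,"ay":0,"az":0},{"x":0,"y":0,"z":0,"ax":0,"ay":0,"az":0},{"x":0,"y":0,"z":0,"ax":0,"ay":0,"az":0},{"x":0,"y":0,"z":0,"ax":0,"ay":0,"az":0}]' 0
python3 -m handwheel '[{"x":0,"y":0,"z":0,"ax":0,"ay":0,"az":0},{"x":0,"y":0,"z":0,"ax":0,"ay":0,"az":0},{"x":0,"y":0,"z":0,"ax":0,"ay":0,"az":0},{"x":0,"y":0,"z":0,"ax":0,"ay":0,"az":0},{"x":0,"y":0,"z":0,"ax":0,"ay":0,"az":0},{"x":0,"y":0,"z":0,"ax":0,"ay":0,"az":0},{"x":0,"y":0,"z":0,"ax":0,"ay":0,"az":0},{"x":0,"y":0,"z":0,"ax":0,"ay":0,"az":0}]' -1
python3 -c "
from h import *
for i in range(4):
  s=arm.read_state(); print(s['position'],np.degrees(R.from_quat(s['ee_rot']).as_matrix()[:2,0] @ [0,0]) , np.degrees(np.arctan2(*R.from_quat(s['ee_rot']).as_matrix()[1::-1,0])),s['contact_force'],s['wrist_torque'],s['gripper_width']);break
"
```

```text
clock: 9.15
position: [595.9, -38.9, 80.6]
ee_rot: [0.79, -0.614, 0.0, -0.0]
contact_force: [0.3, 0.1, 0.6]
gripper_width: 42.4
grasp_force: 0.0
clock: 9.95
position: [597.6, -38.5, 81.0]
ee_rot: [0.79, -0.613, 0.002, -0.002]
contact_force: [5.0, 1.3, -0.1]
gripper_width: 11.5
grasp_force: 59.6
[597.5657155  -38.48865044  81.03562562] 0.0 -75.67232610084174 [ 4.97046141  1.32566447 -0.06322101] [ 0.30726509 -1.10733695 -0.09961182] 11.541530735568143
```

```bash

python3 -m handwheel '[{"x":0.008,"y":0.002,"z":0,"ax":0,"ay":0,"az":0.0},{"x":0,"y":0,"z":0,"ax":0,"ay":0,"az":0.072},{"x":0,"y":0,"z":0,"ax":0,"ay":0,"az":0.072},{"x":0,"y":0,"z":0,"ax":0,"ay":0,"az":0.072},{"x":0,"y":0,"z":0,"ax":0,"ay":0,"az":0.072},{"x":0,"y":0,"z":0,"ax":0,"ay":0,"az":0.072},{"x":0,"y":0,"z":0,"ax":0,"ay":0,"az":0.072},{"x":0,"y":0,"z":0,"ax":0,"ay":0,"az":0}]' -1
python3 -c "
from h import *
s=arm.read_state(); print(s['position'],np.degrees(np.arctan2(*R.from_quat(s['ee_rot']).as_matrix()[1::-1,0])),s['contact_force'],s['wrist_torque'],s['gripper_width'])
p,im=snap('wrist','w5.png'); print(proj(p,[553,-7.1,70]))
"
```

```text
clock: 10.75
position: [597.2, -38.7, 81.0]
ee_rot: [0.949, -0.315, 0.0, 0.0]
contact_force: [0.2, 0.6, 4.5]
gripper_width: 11.0
grasp_force: 60.3
[597.19538687 -38.72052509  80.97572709] -36.78112960869213 [0.19381735 0.58358645 4.48455743] [ 0.13199813 -0.031082    0.19126729] 11.023969401552622
[260.32498312 314.87096196]
```

View pics/w5.png

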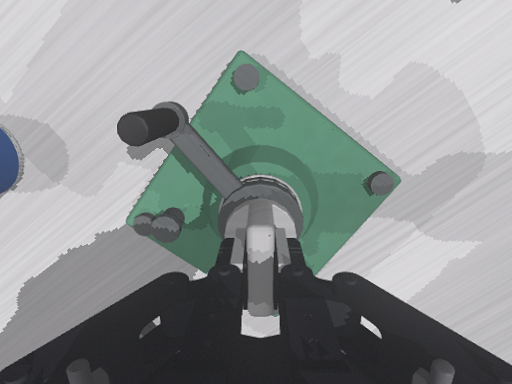

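The nut arm is out of the way at upper left and the bar is held. The stud is hidden behind the gripper, so I'll release and back off to check the alignment.

```bash

python3 -m handwheel '[{"x":0,"y":0,"z":0,"ax":0,"ay":0,"az":0.0},{"x":0,"y":0,"z":0,"ax":0,"ay":0,"az":0},{"x":0,"y":0,"z":0,"ax":0,"ay":0,"az":0},{"x":0,"y":0,"z":0,"ax":0,"ay":0,"az":0},{"x":0,"y":0,"z":0.15,"ax":0,"ay":0,"az":0},{"x":-0.06,"y":0.045,"z":0.2,"ax":0,"ay":0,"az":0},{"x":-0.06,"y":0.045,"z":0.2,"ax":0,"ay":0,"az":0},{"x":-0.06,"y":0.045,"z":0.2,"ax":0,"ay":0,"az":0}]' 0
python3 -m handwheel '[{"x":0,"y":0,"z":0,"ax":0,"ay":0,"az":0},{"x":0,"y":0,"z":0,"ax":0,"ay":0,"az":0},{"x":0,"y":0,"z":0,"ax":0,"ay":0,"az":0},{"x":0,"y":0,"z":0,"ax":0,"ay":0,"az":0},{"x":0,"y":0,"z":0,"ax":0,"ay":0,"az":0},{"x":0,"y":0,"z":0,"ax":0,"ay":0,"az":0},{"x":0,"y":0,"z":0,"ax":0,"ay":0,"az":0},{"x":0,"y":0,"z":0,"ax":0,"ay":0,"az":0}]' 0
python3 -c "
from h import *
p,im=snap('wrist','w6.png'); print(p['position'],p['orientation'])
s=arm.read_state(); print(s['position'],s['joints'].round(2))
for P in ([597.3,-38.7,109],[553,-7.1,70],[597.3,-38.7,71]): print(proj(p,P))
cv2.imwrite('pics/z6.png',cv2.resize(im[10:210,120:340,::-1],None,fx=3,fy=3,interpolation=2)[:600])
"
```

```text
clock: 11.6
position: [560.2, -11.5, 231.2]
ee_rot: [0.949, -0.316, -0.0, 0.0]
contact_force: [-0.4, -0.6, -0.6]
gripper_width: 42.5
grasp_force: 0.0
clock: 12.4
position: [561.1, -11.6, 229.9]
ee_rot: [0.949, -0.316, -0.0, 0.0]
contact_force: [0.3, -0.2, 0.2]
gripper_width: 42.9
grasp_force: 0.0
[620.67198734 -57.6948248  372.55525248] [-0.44266572  0.88426215  0.13329011 -0.06603985]
[561.0752738  -11.60192491 229.95159167] [ 0.27  0.28 -0.15 -0.   -1.14  0.66]
[259.05647225 130.94328299]
[260.48058964 179.37376816]
[259.22723659 126.5078799 ]
```

View pics/z6.png

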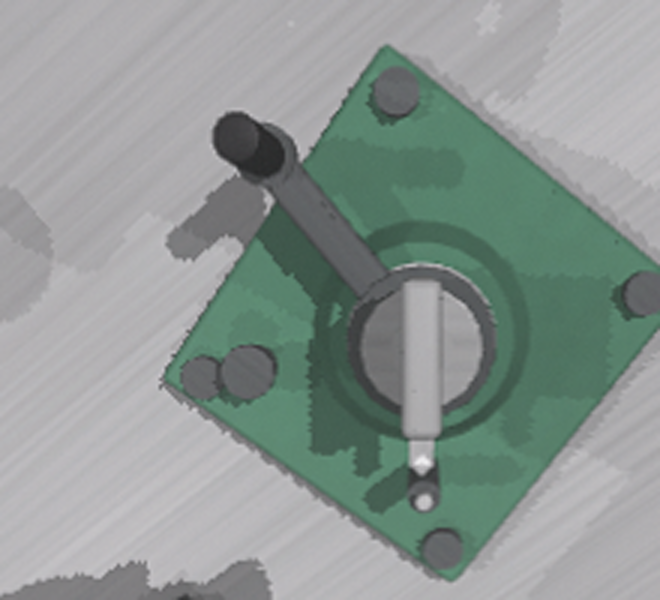

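The bar, pointer tip (422,462) and stud tip (424,502) in the crop are all in line to within about 1 mm. The post top is at crop (237,137). Next I'll work out the return to the post.

```bash
python3 -c "
from h import *
p=params('wrist'); P=pix2plane(p,120+237/3,10+137/3,102); d=P[:2]-[597.2,-38.7]; print(P,np.hypot(*d),np.degrees(np.arctan2(d[1],d[0])))
P=pix2plane(p,120+424/3,10+502/3,70);print(P)
c=np.array([597.2,-38.7]);r=79.5
for k in range(0,50,2):
  a=np.radians(3-k*2); b=a-np.radians(2); print(k,a.round(3),((np.array([np.cos(b),np.sin(b)])-[np.cos(a),np.sin(a)])*r/200).round(4))
"
```

```text
[676.68364823 -35.53073682 102.        ] 79.54680738442778 2.283353467719037
[554.24137811  -9.07896369  70.        ]
0 0.052 [ 0.0005 -0.0139]
2 -0.017 [-0.0005 -0.0139]
4 -0.087 [-0.0015 -0.0138]
6 -0.157 [-0.0024 -0.0137]
8 -0.227 [-0.0034 -0.0135]
10 -0.297 [-0.0043 -0.0132]
12 -0.367 [-0.0052 -0.0129]
14 -0.436 [-0.0061 -0.0125]
16 -0.506 [-0.0069 -0.012 ]
18 -0.576 [-0.0078 -0.0115]
20 -0.646 [-0.0085 -0.0109]
22 -0.716 [-0.0093 -0.0103]
24 -0.785 [-0.01   -0.0096]
26 -0.855 [-0.0106 -0.0089]
28 -0.925 [-0.0112 -0.0082]
30 -0.995 [-0.0118 -0.0074]
32 -1.065 [-0.0123 -0.0065]
34 -1.134 [-0.0127 -0.0056]
36 -1.204 [-0.013  -0.0047]
38 -1.274 [-0.0133 -0.0038]
40 -1.344 [-0.0136 -0.0029]
42 -1.414 [-0.0137 -0.0019]
44 -1.484 [-0.0138 -0.001 ]
46 -1.553 [-0.0139  0.    ]
48 -1.623 [-0.0138  0.001 ]
```

```bash

python3 -m handwheel '[{"x":0.072,"y":-0.015,"z":-0.0625,"ax":0,"ay":0,"az":0.0544},{"x":0.072,"y":-0.015,"z":-0.0625,"ax":0,"ay":0,"az":0.0544},{"x":0.072,"y":-0.015,"z":-0.0625,"ax":0,"ay":0,"az":0.0544},{"x":0.072,"y":-0.015,"z":-0.0625,"ax":0,"ay":0,"az":0.0544},{"x":0.072,"y":-0.015,"z":-0.0625,"ax":0,"ay":0,"az":0.0544},{"x":0.072,"y":-0.015,"z":-0.0625,"ax":0,"ay":0,"az":0.0544},{"x":0.072,"y":-0.015,"z":-0.0625,"ax":0,"ay":0,"az":0.0544},{"x":0.072,"y":-0.015,"z":-0.0625,"ax":0,"ay":0,"az":0.0544}]' 0
python3 -m handwheel '[{"x":0,"y":0,"z":0,"ax":0,"ay":0,"az":0},{"x":0,"y":0,"z":-0.055,"ax":0,"ay":0,"az":0},{"x":0,"y":0,"z":-0.055,"ax":0,"ay":0,"az":0},{"x":0,"y":0,"z":-0.055,"ax":0,"ay":0,"az":0},{"x":0,"y":0,"z":-0.055,"ax":0,"ay":0,"az":0},{"x":0,"y":0,"z":-0.055,"ax":0,"ay":0,"az":0},{"x":0,"y":0,"z":-0.055,"ax":0,"ay":0,"az":0},{"x":0,"y":0,"z":0,"ax":0,"ay":0,"az":0}]' 0
python3 -m handwheel '[{"x":0,"y":0,"z":0,"ax":0,"ay":0,"az":0},{"x":0,"y":0,"z":0,"ax":0,"ay":0,"az":0},{"x":0,"y":0,"z":0,"ax":0,"ay":0,"az":0},{"x":0,"y":0,"z":0,"ax":0,"ay":0,"az":0},{"x":0,"y":0,"z":0,"ax":0,"ay":0,"az":0},{"x":0,"y":0,"z":0,"ax":0,"ay":0,"az":0},{"x":0,"y":0,"z":0,"ax":0,"ay":0,"az":0},{"x":0,"y":0,"z":0,"ax":0,"ay":0,"az":0}]' -0.58
```

```text
clock: 13.25
position: [676.9, -35.7, 129.5]
ee_rot: [1.0, 0.022, -0.0, 0.0]
contact_force: [0.5, 0.0, 0.5]
gripper_width: 42.8
grasp_force: 0.0
clock: 14.05
position: [674.9, -35.7, 61.7]
ee_rot: [1.0, 0.02, -0.002, 0.0]
contact_force: [0.6, 0.7, -0.6]
gripper_width: 42.8
grasp_force: 0.0
clock: 14.85
position: [676.2, -35.6, 64.1]
ee_rot: [1.0, 0.02, -0.0, 0.0]
contact_force: [0.3, 0.2, 0.3]
gripper_width: 18.1
grasp_force: 0.0
```

```bash

python3 -m handwheel '[{"x":0,"y":-0.0139,"z":0,"ax":0,"ay":0,"az":-0.0222},{"x":0,"y":-0.0139,"z":0,"ax":0,"ay":0,"az":-0.0222},{"x":-0.0005,"y":-0.0139,"z":0,"ax":0,"ay":0,"az":-0.0222},{"x":-0.001,"y":-0.0139,"z":0,"ax":0,"ay":0,"az":-0.0222},{"x":-0.0015,"y":-0.0138,"z":0,"ax":0,"ay":0,"az":-0.0222},{"x":-0.002,"y":-0.0138,"z":0,"ax":0,"ay":0,"az":-0.0222},{"x":-0.0024,"y":-0.0137,"z":0,"ax":0,"ay":0,"az":-0.0222},{"x":-0.0029,"y":-0.0136,"z":0,"ax":0,"ay":0,"az":-0.0222}]' -0.58
```

```text
clock: 15.65
position: [674.2, -57.5, 64.1]
ee_rot: [0.993, -0.119, 0.0, -0.0]
contact_force: [-0.5, -0.0, -0.1]
gripper_width: 18.2
grasp_force: 0.4
```

```bash

python3 -m handwheel '[{"x":-0.0034,"y":-0.0135,"z":0,"ax":0,"ay":0,"az":-0.0222},{"x":-0.0038,"y":-0.0134,"z":0,"ax":0,"ay":0,"az":-0.0222},{"x":-0.0043,"y":-0.0132,"z":0,"ax":0,"ay":0,"az":-0.0222},{"x":-0.0048,"y":-0.013,"z":0,"ax":0,"ay":0,"az":-0.0222},{"x":-0.0052,"y":-0.0129,"z":0,"ax":0,"ay":0,"az":-0.0222},{"x":-0.0057,"y":-0.0127,"z":0,"ax":0,"ay":0,"az":-0.0222},{"x":-0.0061,"y":-0.0125,"z":0,"ax":0,"ay":0,"az":-0.0222},{"x":-0.0065,"y":-0.0122,"z":0,"ax":0,"ay":0,"az":-0.0222}]' -0.58
```

```text
clock: 16.45
position: [666.4, -77.5, 64.2]
ee_rot: [0.967, -0.256, 0.0, -0.001]
contact_force: [-0.8, 3.3, -0.6]
gripper_width: 18.0
grasp_force: 1.5
```

```bash

python3 -m handwheel '[{"x":-0.0053,"y":-0.0089,"z":0,"ax":0,"ay":0,"az":-0.0167},{"x":-0.0055,"y":-0.0088,"z":0,"ax":0,"ay":0,"az":-0.0167},{"x":-0.0058,"y":-0.0086,"z":0,"ax":0,"ay":0,"az":-0.0167},{"x":-0.006,"y":-0.0085,"z":0,"ax":0,"ay":0,"az":-0.0167},{"x":-0.0062,"y":-0.0083,"z":0,"ax":0,"ay":0,"az":-0.0167},{"x":-0.0064,"y":-0.0082,"z":0,"ax":0,"ay":0,"az":-0.0167},{"x":-0.0067,"y":-0.008,"z":0,"ax":0,"ay":0,"az":-0.0167},{"x":-0.0069,"y":-0.0078,"z":0,"ax":0,"ay":0,"az":-0.0167}]' -0.58; python3 -c "
from h import *
s=arm.read_state();m=R.from_quat(s['ee_rot']).as_matrix();print(np.degrees(np.arctan2(m[1,0],m[0,0])),m.T@s['contact_force'],s['position'])"
```

```text
clock: 17.25
position: [657.2, -90.7, 64.2]
ee_rot: [0.934, -0.356, 0.001, -0.001]
contact_force: [1.7, 7.4, 0.7]
gripper_width: 18.4
grasp_force: 3.2
-41.72942542217868 [-3.6867991  -6.68920198 -0.66130104] [657.15352332 -90.65665821  64.17093114]
```

```bash

python3 -m handwheel '[{"x":-0.0046,"y":-0.0051,"z":0,"ax":0,"ay":0,"az":-0.0111},{"x":-0.0047,"y":-0.005,"z":0,"ax":0,"ay":0,"az":-0.0111},{"x":-0.0048,"y":-0.005,"z":0,"ax":0,"ay":0,"az":-0.0111},{"x":-0.0049,"y":-0.0049,"z":0,"ax":0,"ay":0,"az":-0.0111},{"x":-0.005,"y":-0.0048,"z":0,"ax":0,"ay":0,"az":-0.0111},{"x":-0.0051,"y":-0.0047,"z":0,"ax":0,"ay":0,"az":-0.0111},{"x":-0.0051,"y":-0.0046,"z":0,"ax":0,"ay":0,"az":-0.0111},{"x":-0.0052,"y":-0.0045,"z":0,"ax":0,"ay":0,"az":-0.0111}]' -0.58; python3 -c "
from h import *
s=arm.read_state();m=R.from_quat(s['ee_rot']).as_matrix();print(np.degrees(np.arctan2(m[1,0],m[0,0])),m.T@s['contact_force'],s['wrist_torque'],s['position'])"
```

```text
clock: 18.05
position: [650.4, -97.5, 64.2]
ee_rot: [0.908, -0.42, 0.002, -0.002]
contact_force: [3.2, 9.2, -1.0]
gripper_width: 18.0
grasp_force: 4.4
-49.67124614038547 [-4.97801348 -8.3666365   1.01693941] [ 2.72321946 -0.79351547  0.10201218] [650.35577043 -97.47106393  64.2247058 ]
```

```bash

python3 -m handwheel '[{"x":-0.0053,"y":-0.0045,"z":0,"ax":0,"ay":0,"az":-0.0111},{"x":-0.0054,"y":-0.0044,"z":0,"ax":0,"ay":0,"az":-0.0111},{"x":-0.0054,"y":-0.0043,"z":0,"ax":0,"ay":0,"az":-0.0111},{"x":-0.0055,"y":-0.0042,"z":0,"ax":0,"ay":0,"az":-0.0111},{"x":-0.0056,"y":-0.0041,"z":0,"ax":0,"ay":0,"az":-0.0111},{"x":-0.0057,"y":-0.004,"z":0,"ax":0,"ay":0,"az":-0.0111},{"x":-0.0057,"y":-0.0039,"z":0,"ax":0,"ay":0,"az":-0.0111},{"x":-0.0058,"y":-0.0038,"z":0,"ax":0,"ay":0,"az":-0.0111}]' -0.58; python3 -c "
from h import *
s=arm.read_state();m=R.from_quat(s['ee_rot']).as_matrix();print(np.degrees(np.arctan2(m[1,0],m[0,0])),m.T@s['contact_force'],s['wrist_torque'],s['position'])"
```

```text
clock: 18.85
position: [642.9, -103.3, 64.2]
ee_rot: [0.876, -0.482, 0.003, -0.003]
contact_force: [6.1, 11.8, -3.3]
gripper_width: 17.8
grasp_force: 5.7
-57.63073090437522 [ -6.73530696 -11.45226839   3.32835899] [ 3.23413245 -1.51859858  0.0659787 ] [ 642.85601233 -103.31276561   64.24282321]
```

```bash

python3 -m handwheel '[{"x":0,"y":0,"z":0,"ax":0,"ay":0,"az":0},{"x":0,"y":0,"z":0,"ax":0,"ay":0,"az":0},{"x":0,"y":0,"z":0,"ax":0,"ay":0,"az":0},{"x":0,"y":0,"z":0,"ax":0,"ay":0,"az":0},{"x":0,"y":0,"z":0.1,"ax":0,"ay":0,"az":0},{"x":0,"y":0,"z":0.2,"ax":0,"ay":0,"az":0},{"x":0,"y":0,"z":0.2,"ax":0,"ay":0,"az":0},{"x":0,"y":0,"z":0.2,"ax":0,"ay":0,"az":0}]' 0
python3 -m handwheel '[{"x":-0.1,"y":0.18,"z":0.05,"ax":0,"ay":0,"az":0},{"x":-0.15,"y":0.18,"z":0,"ax":0,"ay":0,"az":0},{"x":-0.15,"y":0.18,"z":0,"ax":0,"ay":0,"az":0},{"x":0,"y":0,"z":0,"ax":0,"ay":0,"az":0},{"x":0,"y":0,"z":0,"ax":0,"ay":0,"az":0},{"x":0,"y":0,"z":0,"ax":0,"ay":0,"az":0},{"x":0,"y":0,"z":0,"ax":0,"ay":0,"az":0},{"x":0,"y":0,"z":0,"ax":0,"ay":0,"az":0}]' 0
python3 -c "
from h import *
p,im=snap('wrist','w7.png')
# numeric check: bright pin tip & pointer near predicted spots
for n,P in (('stud',[554.2,-9.1,70]),('ptr',[597.2-43*.8,-38.7+43*.6,67]),('post',[597.2+80*np.cos(-1),-38.7+80*np.sin(-1),102])):
  u,v=proj(p,P); print(n,u,v)
u,v=map(int,proj(p,[565,-16,69])); g=cv2.cvtColor(im,cv2.COLOR_RGB2GRAY)
print(u,v); print(g[v-16:v+17,u-16:u+17])
" | sed 's/  */ /g'
```

```text
clock: 19.65
position: [639.2, -106.8, 205.6]
ee_rot: [0.876, -0.482, -0.0, 0.0]
contact_force: [0.2, 0.4, -0.3]
gripper_width: 42.7
grasp_force: 0.0
clock: 20.45
position: [560.2, 1.0, 213.7]
ee_rot: [0.876, -0.483, -0.0, 0.0]
contact_force: [0.0, -0.4, -0.7]
gripper_width: 42.5
grasp_force: 0.0
stud 270.0723489810238 169.77155616802608
ptr 264.6951379058447 161.27543152633453
post 245.0390755202003 15.980443598886978
264 157
[[140 153 164 ... 96 116 113]
 [127 150 160 ... 110 114 113]
 [109 146 154 ... 114 113 112]
 ...
 [119 119 119 ... 117 118 118]
 [117 119 119 ... 119 118 118]
 [118 119 120 ... 119 118 118]]
```

```bash
python3 -c "
from h import *
p=params('wrist'); im=cv2.imread('pics/w7.png').astype(int)
m=((im.min(2)>120)&(im.max(2)-im.min(2)<25)).astype(np.uint8)
print('\n'.join(''.join('#' if x else '.' for x in r) for r in m[95:180,235:290]))
"
```

```text
.#########.....................#.......................
###########.....................#......................
###########..#####...............#.....................
###########..##########...........#....................
############..###########..........#...................
############..############.........##..................
############..#############.........#..................
#############..##############..........................
#############..###############.......##................
#############..################........................
##############..################......##...............
##############..################.......................
###############..################......................
###############..################......................
.##############..#################.....................
.###############..################.....................
.###############..#################....................
..##############..#################....................
..###############..################....................
...##############..################.
[... 2959 characters left out ...]
.......###..................
.................................#####.................
................................######.................
................................######.................
................................######.................
.................................####..................
.......................................................
.......................................................
.......................................................
.......................................................
.......................................................
.......................................................
.......................................................
```

The blob map shows the pointer nose's line running straight to the stud tip, so the alignment held through the tightening.

```bash
python3 -c "
from bench import arm
print(arm.job_done())"
```

```text
the job is handed in; nothing more can be done
None
```

I loosened the nut, turned the screw to put the pointer on the index stud (within about 1 mm in the images), retightened the nut to about 11.5 N at the post, and handed the job in with the arm clear at about 20.5 s; no verdict came back.

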